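Free the child-safety hook and open the solvent cupboard

ROBOT

A 6-joint arm with a two-finger parallel gripper is mounted at the origin on the work surface; the furniture and walls round the work are solid. World frame = base frame: x ahead of the robot, y to its left, z up, the work surface at z = 0. Lengths are in m, angles in rad, forces in N, time in s.
With the tool pointing down it reaches from about 0.375 to 0.9 m from the base axis. Payload 3.1 kg.
Tool frame: the origin (TCP) lies midway between the tips of the shut fingers; the grasp point (between the pads) lies 19 mm behind it; z points along the fingers, y is the line along which they close (so a half turn about z gives the same grasp; the last joint's range is limited). The gripper opens to 85 mm and grips with 20 to 120 N. Pads are 22 mm wide; open, the fingers measure 114 mm over their backs; the gripper's body (76 mm by 85 mm) begins 54 mm behind the grasp point. The pads swing forward as they close: fully open they stand 13 mm farther back than shut.
Start: joints at [1.095, 0.527, 1.433, -0, 1.181, -0.178], TCP at [0.183, 0.598, 0.209] pointing down, gripper open.
Joint ranges: [-3.08, 3.08], [-0.75, 2.2], [0.22, 2.44], [-1.43, 4.57], [0, 2.65], [-2.85, 2.85]. Speed limits (rad/s): [2.79, 2.79, 3.14, 3.14, 3.14, 3.14].

INTERFACE

Orientations are given as a unit quaternion [x, y, z, w].
In Python, from station import manip gives the robot as it stands.
- The arm moves only by the tool step_arm, never from a script. Its argument "targets" is text: rows parted by semicolons, each of 4 numbers parted by spaces: the shift along the tool's x, y, z in mm, then the turn about the tool's z in degrees. A call has 1 to 12 rows; each row is the pose to reach, as a shift and turn from the pose commanded when the call began, along the tool's axes at that moment; what a row does not reach only later rows make up. A row lasts 1/10 s, in which the tool goes at most 50 mm and 8.59 degrees, less where a joint would pass 70% of its speed; a pose out of reach is approached as far as the arm can. A call with a gripper value outside its range is refused whole. "gripper" is the closure, from 0 (fully open) to 1 (shut), set as the call begins (left out, the last holds). The fingers move at their own pace and stop on an object; "squeeze" is the grip in N (left out, the last holds). Time passes only in rows, so rows that repeat a pose let the fingers close. It gives the time, the measured TCP pose, the force, the opening and the grip force at its end, in the units of the state.
- manip.sense(): the state, without advancing time (a new reading comes with each control period).
- manip.snapshot(name): name is "scene" or "top" or "wrist"; returns the picture (384x512x3 uint8, red, green, blue); there is no depth.
- manip.get_calibration(name): a dict with "fov_y" (degrees; the focal length in pixels is half the picture's height over the tangent of half this angle, whatever the lens; pixels are square), "cx", "cy" (the principal point, pixels), "k1" (the pictures are not rectified: a ray, as slopes to the right and down, at radius r is drawn at 1 + k1 r^2 times it, then the intrinsics apply), "extrinsics" (4x4, takes a point from camera to world coordinates); the wrist camera has in their place "tool_from_camera" (4x4, takes a point from camera to tool coordinates, whose origin is the TCP and whose axes are the flange's). Camera axes: x right, y down, z forward; pixel columns grow to the right and rows downward; lengths in m; the calibration is good to about 2 mm. A picture is of the moment at which its call begins: read the wrist's pose just before it. get_calibration takes no time and is no camera call.
- manip.sign_off(): hands the job in; it is judged then, once.
Trained networks look in the newest picture that a camera, given by its name, has taken for a name from the list of things; names that differ only in an ending like _2 or _b are one class to them, and where a whole thing is asked for, a point or a joint stands for the part that bears it (a point fixed in the world has none). Each returns a list of dicts, best first, with "p" (0 to 1); they miss things now and then, are a little off and sometimes report something else, mostly with a low value. They report only what shows in the picture. A call takes as long as a camera call.
- manip.recognise(camera, query): "position" ([column, row] in pixels, amid what is visible of it).
- manip.masks_of(camera, query): "pixels" (384x512 bool, what is visible of it) and "position" ([column, row] in pixels, amid what is visible of it).
- manip.mark_of(camera, query): "position" ([column, row] in pixels: a listed point, or the origin of a listed thing).
The state is a dict: "t": time; "q": joint angles; "qd": joint speeds; "tau": joint torques, N m; "tcp_pos": TCP position; "tool_rot": TCP orientation; "force": force on the tool from outside, world axes, zero at the start; "ft_torque": the same for the moment, N m; "finger_gap": opening from 0.0 (shut) to 1.0 (fully open); "gripper_force": force on a finger pad.
Only numpy, scipy, OpenCV 4.12 (cv2) and the standard library are available. Lean on these libraries where they do the work, as an engineer would, in place of code of your own. Each camera call takes 0.05 s, during which the arm holds its last target. There are 200 camera calls.

TASK

Open the little wooden solvent cupboard on the bench. Draw its door out by the knob until the safety hook inside catches and leave it resting ajar; then reach down through the gap behind the top of the door with shut fingers, press the sprung hook down just until it lets go and, keeping it down, draw the door on past the catch and swing it wide open, close to a right angle. Be gentle with the plastic hook: feel for it, do not jam it down hard against its stop and do not wrench the door against it; leave the bottles inside standing and the small reel lying on top of the cupboard.

Things in the scene. Friction and masses are not known exactly. Their poses are not given: they have to be found in the camera images.
- cupboard: small pale wooden cupboard fixed to the bench, 110 mm deep, 190 wide, 180 high; origin: centre of its underside; x axis from its door to its back wall, y to its left seen from the robot, z up. Its flat top ends flush with its front edge 55 mm in front of the origin; nothing overhangs the door. All further positions on it are fixed in this frame; the door's own height is not measured.
- door (a joint): opening angle of the door in rad: 0 shut, grows as it swings out towards the robot (counter-clockwise seen from above), end stop 1.75. It is hinged on the right (the side at -y of the cupboard) and stays where it is left (friction, under 1 N at the knob). The safety hook catches at about 0.25; past about 0.37 the door is free of it.
- hinge (a point): a point of the cupboard on the door's upright hinge axis, in the plane of the door's inner face, at the nominal level of the door's top edge (5 mm below the cupboard's top). The door is 12 mm thick, 156 high, and reaches 185 mm from the axis. Door and latch were hung by eye together: both really sit anywhere from 8 mm lower to 8 mm higher than nominal, differently each time.
- knob_shut (a point): where the middle of the door's round steel knob is with the door shut (nominal height); the point does not move with the door, so turn it about the hinge by the opening angle. The knob is 24 mm in diameter, its axis square to the door, 31 mm long; the point is 18 mm in front of the door's outer face, 158 mm from the hinge. Pinch it from above, fingers left and right.
- hook_shut (a point): point of the door's inner face above the hook with the door shut (nominal top-edge level, 135 mm from the hinge); turn it about the hinge likewise. The hook is a level white plastic arm 16 mm wide, reaching 55 mm inward from the door, its top nominally 23 mm (so 15 to 31) below this point; an upright barb stands at its far end. The gap to reach it is 36 mm wide with the door on the hook.
- bottle_dark: dark bottle with black cap, 45 mm across, 98 mm high, standing inside the cupboard at the back; origin: centre of its underside.
- bottle_grey: grey bottle with yellow cap, 44 mm across, 101 mm high, standing inside the cupboard at the back; origin: centre of its underside.
- braid_reel: small yellow reel, 39 mm across, 12 mm high, lying on top of the cupboard towards the back and the hinge side; origin: centre of its underside.
- catch_mid (a point): middle of the catch, a lip under the front edge of the cupboard's top that holds the hook's barb. Pressed anywhere on its arm the hook moves straight down: 2 N to start it, then 0.8 N per mm; the barb clears the lip after 8 mm (8.4 N); hard stop at 11 mm (11 N). More than 16 N on the hook, or 30 N between hook and catch, breaks it.

How it is judged:
By the outcome, as a careful person would: the job done as asked, in the order asked, and still so for the second after the job is handed in, with the robot touching nothing.
It also fails if it takes over 56 s, if anything falls off the work surface, if the arm or the gripper's body presses on something with over 40 N, if the wrist force passes 120 N, or if a joint passes its speed limit or range.

## Working session

There is one attempt and no reset: what is moved stays moved. The work goes in short steps, Python scripts to look and compute and a tool call to move; the robot and the scene stay as the last step left them, time stands still between calls to the robot, and variables do not carry over. Pictures are saved under pics/ and viewed, at most 10 in all, crops included, and the job is handed in when it is done.

Besides the shell and the picture viewer there is one more tool, called after ">>>" as name(argument=value, ...) on one line, values as JSON. step_arm: Moves the arm, as the interface text tells. Its arguments: {"type":"object","properties":{"targets":{"type":"string"},"gripper":{"type":"number"},"squeeze":{"type":"number"}},"required":["targets"]}

```bash
mkdir -p pics; cat > h.py <<'E'
from station import manip
import numpy as np, cv2
from scipy.spatial.transform import Rotation as R
def cam(n):
    c=manip.get_calibration(n); f=192/np.tan(np.radians(c['fov_y'])/2)
    if 'extrinsics' in c: T=np.array(c['extrinsics'])
    else:
        s=manip.sense(); W=np.eye(4); W[:3,:3]=R.from_quat(s['tool_rot']).as_matrix(); W[:3,3]=s['tcp_pos']
        T=W@np.array(c['tool_from_camera'])
    return f,c['cx'],c['cy'],c['k1'],T
def ray(C,px):
    f,cx,cy,k,T=C; d=np.array([(px[0]-cx)/f,(px[1]-cy)/f]); u=d.copy()
    for _ in range(30): u=d/(1+k*(u@u))
    v=T[:3,:3]@np.array([*u,1]); return T[:3,3],v/np.linalg.norm(v)
def proj(C,P):
    f,cx,cy,k,T=C; p=T[:3,:3].T@(np.asarray(P)-T[:3,3]); u=p[:2]/p[2]; u=u*(1+k*(u@u)); return np.array([u[0]*f+cx,u[1]*f+cy])
def atz(C,px,z):
    o,v=ray(C,px); return o+v*(z-o[2])/v[2]
def tri(rs):
    A=sum(np.eye(3)-np.outer(v,v) for o,v in rs); b=sum((np.eye(3)-np.outer(v,v))@o for o,v in rs); return np.linalg.solve(A,b)
E
python3 - <<'E'
from h import *
np.set_printoptions(precision=4,suppress=True)
s=manip.sense(); print(s['tool_rot'],s['tcp_pos'],s['t'])
ims=[]
for n in ('scene','top'):
    C=cam(n); print(n,C[4][:3,3],C[4][:3,2],C[0]); im=manip.snapshot(n); cv2.imwrite(f'pics/{n}0.png',im[...,::-1])
    for q in ['cupboard','hinge','knob_shut','hook_shut','catch_mid','braid_reel','bottle_dark']:
        print(n,q,[(np.round(r['position'],1),round(r['p'],2)) for r in manip.mark_of(n,q)[:2]])
E
```

```text
[ 0.1478  0.989  -0.001  -0.0004] [0.1824 0.597  0.2078] 0.0
scene [0.4559 0.7475 0.8273] [ 0.0734 -0.5264 -0.847 ] 381.2564224726715
scene cupboard [(array([245.8, 200.9]), 0.98)]
scene hinge []
scene knob_shut [(array([294.6, 174.3]), 0.73)]
scene hook_shut [(array([276. , 167.4]), 0.85)]
scene catch_mid [(array([278., 172.]), 0.89)]
scene braid_reel [(array([228.2, 145.6]), 0.47)]
scene bottle_dark []
top [0.0576 0.0398 0.7862] [ 0.5703  0.3108 -0.7604] 474.0582737129934
top cupboard [(array([281. , 237.9]), 0.97)]
top hinge [(array([343.6, 209.7]), 0.58)]
top knob_shut [(array([244. , 231.1]), 0.77)]
top hook_shut [(array([258.8, 205.2]), 0.76)]
top catch_mid [(array([253.5, 206.9]), 0.77)]
top braid_reel [(array([308.2, 172.9]), 0.61)]
top bottle_dark [(array([307.7, 171.6]), 0.58)]
```

```bash
python3 - <<'E'
import cv2,numpy as np
a=cv2.imread('pics/scene0.png');b=cv2.imread('pics/top0.png')
c=np.hstack([cv2.resize(a[60:340,130:430],None,fx=1.33,fy=1.33),cv2.resize(b[60:340,130:430],None,fx=1.33,fy=1.33)])
cv2.imwrite('pics/both.png',c)
from h import *
np.set_printoptions(precision=4,suppress=True)
S,T=cam('scene'),cam('top')
for q,p,r in [('cup',(245.8,200.9),(281,237.9)),('knob',(294.6,174.3),(244,231.1)),('hook',(276,167.4),(258.8,205.2)),('catch',(278,172),(253.5,206.9)),('reel',(228.2,145.6),(308.2,172.9))]:
    P=tri([ray(S,p),ray(T,r)]); print(q,P,proj(S,P)-p,proj(T,P)-r)
E
```

```text
cup [ 0.5542  0.2601 -0.0019] [-0.5901 -0.5327] [-0.8105  0.5958]
knob [0.4393 0.2749 0.1535] [-0.2625 -0.2214] [-0.3736  0.2599]
hook [0.4819 0.2734 0.1732] [-1.0798 -0.9819] [-1.5148  1.1049]
catch [0.4772 0.2812 0.1686] [-1.2498 -1.123 ] [-1.7456  1.2529]
reel [0.5881 0.2311 0.1769] [0.1366 0.141 ] [ 0.1883 -0.1608]
```

View pics/both.png

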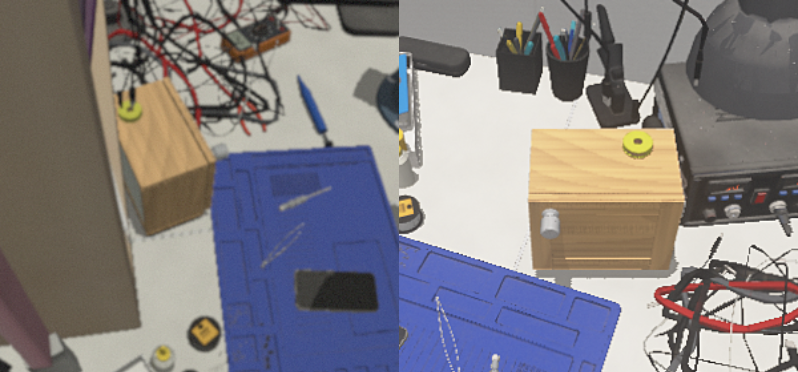

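```bash
python3 - <<'E'
from h import *
from scipy.optimize import least_squares
np.set_printoptions(precision=4,suppress=True)
S,T=cam('scene'),cam('top')
im=cv2.imread('pics/top0.png'); g=cv2.cvtColor(im,6)
px=np.array([(227.7,208),(343.5,214),(229,156),(334,158)],np.float32)
px=cv2.cornerSubPix(g,px.reshape(-1,1,2).copy(),(4,4),(-1,-1),(3,30,.01)).reshape(-1,2);print(px)
for p in px: print(atz(T,p,.18))
loc={'cup':(0,0,0),'knob':(-.085,.0655,.1535),'hook':(-.055,.0425,.175),'FL':(-.055,.095,.18),'FR':(-.055,-.095,.18),'BL':(.055,.095,.18),'BR':(.055,-.095,.18)}
obs=[(S,'cup',(245.8,200.9)),(T,'cup',(281,237.9)),(S,'knob',(294.6,174.3)),(T,'knob',(244,231.1)),(S,'hook',(276,167.4)),(T,'hook',(258.8,205.2))]+[(T,k,p) for k,p in zip(('FL','FR','BL','BR'),px)]
def W(v,l):
    c,s=np.cos(v[2]),np.sin(v[2]); return np.array([v[0]+c*l[0]-s*l[1],v[1]+s*l[0]+c*l[1],l[2]])
f=lambda v:np.concatenate([proj(C,W(v,loc[k]))-p for C,k,p in obs])
r=least_squares(f,[.55,.26,.5],loss='soft_l1'); print(r.x,np.degrees(r.x[2])); print(r.fun.reshape(-1,2))
for k in loc: print(k,W(r.x,loc[k]))
print('hinge',W(r.x,(-.055,-.0925,.175)))
E
```

```text
[[226.6029 211.3466]
 [345.154  211.8157]
 [228.8183 156.6671]
 [336.2664 156.5235]]
[0.4438 0.3088 0.18  ]
[0.5373 0.1421 0.18  ]
[0.5504 0.37   0.18  ]
[0.6454 0.2037 0.18  ]
[0.5486 0.2593 0.5101] 29.2281107005106
[[ 1.583  -0.9749]
 [-1.7147  2.2043]
 [-1.712  -0.3303]
 [ 0.5502 -1.1442]
 [ 0.0574 -2.871 ]
 [-0.0499  2.1881]
 [-0.0448 -6.0027]
 [-1.9971 -5.8915]
 [ 0.4087  0.2327]
 [-0.3033  0.9129]]
cup [0.5486 0.2593 0.    ]
knob [0.4425 0.275  0.1535]
hook [0.4799 0.2696 0.175 ]
FL [0.4542 0.3154 0.18  ]
FR [0.547  0.1496 0.18  ]
BL [0.5502 0.3691 0.18  ]
BR [0.643  0.2033 0.18  ]
hinge [0.5458 0.1517 0.175 ]
```

```bash
cat >> h.py <<'E'
def delta(P,yaw):
    """tool shift mm and turn deg to put the TCP at P with tool y along yaw+90deg, pointing down"""
    s=manip.sense(); r=R.from_quat(s['tool_rot']).as_matrix(); d=r.T@(np.asarray(P)-s['tcp_pos'])*1000
    a=np.degrees(np.arctan2(r[1,1],r[0,1])); t=(a-(yaw+90)+180)%360-180
    return np.round(d,1),round(t,1)
E
python3 - <<'E'
from h import *
np.set_printoptions(precision=4,suppress=True)
print(np.array(manip.get_calibration('wrist')['tool_from_camera']),manip.get_calibration('wrist')['fov_y'])
print(delta((.425,.265,.27),29.2))
E
```

```text
[[ 0.0002 -0.9471 -0.3208  0.0828]
 [ 1.      0.0001  0.0003  0.0001]
 [-0.0002 -0.3208  0.9471 -0.1652]
 [ 0.      0.      0.      1.    ]] 71.9194939095563
(array([-329. , -247.3,  -61.2]), np.float64(-46.2))
```

>>> step_arm(targets="-20 -15 -50 -5; -60 -45 -62 -13; -95 -71 -62 -20; -130 -98 -62 -26; -165 -124 -62 -32; -200 -150 -62 -38; -235 -177 -62 -44; -270 -203 -62 -46.2; -300 -226 -62 -46.2; -320 -241 -62 -46.2; -329 -247 -62 -46.2; -329 -247 -62 -46.2", gripper=0.2)

```text
t: 2.0
tcp_pos: [0.4259, 0.2646, 0.2709]
tool_rot: [-0.251, 0.968, 0.0, 0.0]
force: [-0.2, 0.7, 0.6]
finger_gap: 0.803
gripper_force: 0.0
```

```bash
python3 - <<'E'
from h import *
np.set_printoptions(precision=4,suppress=True)
C=cam('wrist'); s=manip.sense(); im=manip.snapshot('wrist'); cv2.imwrite('pics/w1.png',im[...,::-1])
print(s['tcp_pos'],s['finger_gap'],s['t'],delta((.425,.265,.27),29.2))
T=cam('top');S=cam('scene')
P0={'knob_shut':(244,231.1),'hinge':None,'hook_shut':(258.8,205.2),'cupboard':(281,237.9),'catch_mid':(253.5,206.9)}
for q in P0:
    m=manip.mark_of('wrist',q)[:1]
    for r in m:
        print(q,np.round(r['position'],1),round(r['p'],2), tri([ray(C,r['position']),ray(T,P0[q])]) if P0[q] else atz(C,r['position'],.175))
m=manip.masks_of('wrist','knob_shut')[:1]
for r in m: print(r['p'],np.argwhere(r['pixels']).min(0),np.argwhere(r['pixels']).max(0))
E
```

```text
[0.4259 0.2646 0.2709] 0.8031578471615167 2.0 (array([ 0.2, -0.3,  0.8]), np.float64(-0.1))
knob_shut [258.4 197.5] 0.87 [0.4388 0.2729 0.1563]
hinge [119.2 232.1] 0.8 [0.5442 0.1538 0.175 ]
hook_shut [239.1 234.3] 0.81 [0.4785 0.2696 0.1819]
cupboard [225.7 216. ] 0.74 [0.5489 0.2611 0.0031]
catch_mid [249.3 229.1] 0.75 [0.4653 0.2735 0.1893]
0.88 [183 112] [315 287]
```

View pics/w1.png

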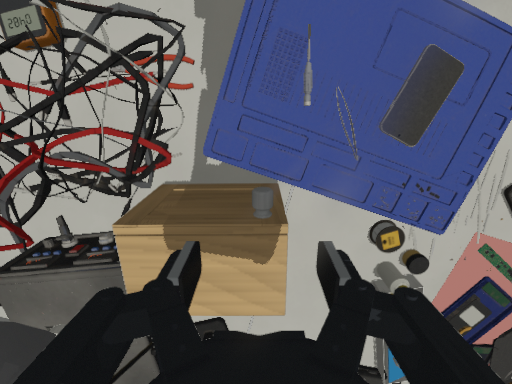

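```bash
python3 - <<'E'
from h import *
print(delta((.441,.274,.135),29.2))
E
```

```text
(array([-18.3,  -1.3, 135.8]), np.float64(0.1))
```

>>> step_arm(targets="-18 -1 10 0; -18 -1 40 0; -18 -1 75 0; -18 -1 105 0; -18 -1 125 0; -18 -1 135 0; -18 -1 135 0")

```text
t: 3.05
tcp_pos: [0.4403, 0.2733, 0.1347]
tool_rot: [-0.252, 0.968, -0.0, -0.001]
force: [-1.1, -0.3, -0.0]
finger_gap: 0.802
gripper_force: 0.0
```

>>> step_arm(targets="0 0 0 0; 0 0 0 0; 0 0 0 0; 0 0 0 0; 0 0 0 0; 0 0 0 0; 0 0 0 0; 0 0 0 0; 0 0 0 0; 0 0 0 0", gripper=1, squeeze=25)

```text
t: 4.05
tcp_pos: [0.4391, 0.2754, 0.137]
tool_rot: [-0.251, 0.968, 0.003, -0.001]
force: [-5.9, 7.4, 5.8]
finger_gap: 0.234
gripper_force: 23.4
```

>>> step_arm(targets="0 0 0 0; 0 0 0 0; 0 2.5 3 0; 0 2.5 6 0; 0 2.5 6 0", gripper=0.55)

```text
t: 4.55
tcp_pos: [0.4399, 0.275, 0.1293]
tool_rot: [-0.252, 0.968, -0.0, -0.001]
force: [0.3, -0.0, 0.0]
finger_gap: 0.447
gripper_force: 0.0
```

>>> step_arm(targets="0 0 0 0; 0 0 0 0; 0 0 0 0; 0 0 0 0; 0 0 0 0; 0 0 0 0", gripper=1, squeeze=25)

```text
t: 5.15
tcp_pos: [0.4395, 0.2758, 0.1297]
tool_rot: [-0.252, 0.968, 0.0, -0.0]
force: [-2.0, 3.9, 0.5]
finger_gap: 0.267
gripper_force: 24.7
```

>>> step_arm(targets="2.4 -0.5 0 -0.9; 4.8 -1 0 -1.7; 7.9 -1.7 0 -2.9; 11.8 -2.7 0 -4.3; 15.6 -3.8 0 -5.7; 19.5 -5 0 -7.2; 23.3 -6.3 0 -8.6; 27 -7.7 0 -10; 30.8 -9.1 0 -11.5; 30.8 -9.1 0 -11.5")

```text
t: 6.15
tcp_pos: [0.4168, 0.2518, 0.1297]
tool_rot: [-0.348, 0.937, -0.0, -0.001]
force: [-3.2, 2.4, -0.2]
finger_gap: 0.269
gripper_force: 24.9
```

>>> step_arm(targets="1.6 -0.3 0 -0.6; 3.2 -0.6 0 -1.1; 4.7 -1 0 -1.7; 4.7 -1 0 -1.7")

```text
t: 6.55
tcp_pos: [0.4142, 0.2483, 0.1297]
tool_rot: [-0.362, 0.932, 0.0, -0.001]
force: [-3.6, 3.5, -0.1]
finger_gap: 0.264
gripper_force: 24.8
```

>>> step_arm(targets="0.8 -0.2 0 -0.3; 1.6 -0.3 0 -0.6; 1.6 -0.3 0 -0.6")

```text
t: 6.85
tcp_pos: [0.4135, 0.2474, 0.1297]
tool_rot: [-0.366, 0.931, 0.0, -0.0]
force: [-4.2, 4.2, -0.4]
finger_gap: 0.27
gripper_force: 24.6
```

>>> step_arm(targets="0.8 0.5 0 -0.3; 1.6 0.4 0 -0.6; 1.6 0.4 0 -0.6")

```text
t: 7.15
tcp_pos: [0.4133, 0.2472, 0.1298]
tool_rot: [-0.371, 0.929, 0.0, 0.001]
force: [-0.7, 6.2, -2.0]
finger_gap: 0.268
gripper_force: 24.6
```

>>> step_arm(targets="0.8 -0.2 0 -0.3; 1.6 -0.3 0 -0.6; 1.6 -0.3 0 -0.6")

```text
t: 7.45
tcp_pos: [0.4132, 0.2469, 0.1299]
tool_rot: [-0.375, 0.927, 0.001, 0.002]
force: [-0.9, 9.6, -4.1]
finger_gap: 0.263
gripper_force: 24.7
```

>>> step_arm(targets="-1.5 0.2 0 0.6; -3 0.4 0 1.1; -3 0.4 0 1.1")

```text
t: 7.75
tcp_pos: [0.4136, 0.2475, 0.1298]
tool_rot: [-0.367, 0.93, -0.0, 0.0]
force: [-1.3, 4.2, -0.7]
finger_gap: 0.267
gripper_force: 25.1
```

>>> step_arm(targets="0 0 0 0; 0 0 0 0; 0 0 0 0; 0 0 0 0", gripper=0.45)

```text
t: 8.15
tcp_pos: [0.4137, 0.2472, 0.13]
tool_rot: [-0.367, 0.93, -0.0, 0.0]
force: [-0.5, -0.4, 0.5]
finger_gap: 0.549
gripper_force: 0.0
```

>>> step_arm(targets="0 0 -10 0; 0 0 -40 0; 0 0 -80 0; 0 0 -115 0; 0 0 -135 0; 0 0 -140 0; 0 0 -140 0; 0 0 -140 0")

```text
t: 8.95
tcp_pos: [0.4123, 0.2471, 0.2688]
tool_rot: [-0.367, 0.93, 0.0, -0.001]
force: [0.6, 0.3, -0.1]
finger_gap: 0.547
gripper_force: 0.0
```

```bash
python3 - <<'E'
from h import *
np.set_printoptions(precision=4,suppress=True)
C=cam('wrist'); s=manip.sense(); im=manip.snapshot('wrist'); cv2.imwrite('pics/w2.png',cv2.resize(im[100:330,60:380,::-1],None,fx=2.4,fy=2.4,interpolation=2))
print(s['tcp_pos'],s['t'])
# predicted: carcass front edge, door inner top edge
c,sn=np.cos(np.radians(29.2)),np.sin(np.radians(29.2))
H=np.array([.5453,.152])
for th in (.23,.25,.27):
    a=np.radians(119.2)+th; u=np.array([np.cos(a),np.sin(a)]); n=np.array([np.cos(a-np.pi/2),np.sin(a-np.pi/2)])
    for z in (.168,.175): print(th,z,'tip inner',(proj(C,[*(H+.185*u),z])-[60,100])*2.4,'tip outer',(proj(C,[*(H+.185*u-.012*n),z])-[60,100])*2.4)
W=lambda x,y:np.array([.5486+c*x-sn*y,.2593+sn*x+c*y,.18])
for p in [(-.055,.095),(-.055,-.095),(-.055,.0425)]: print('top front',p,(proj(C,W(*p))-[60,100])*2.4)
E
```

```text
[0.4123 0.2471 0.2688] 8.95
0.23 0.168 tip inner [529.8297 283.8257] tip outer [530.8961 259.3213]
0.23 0.175 tip inner [531.0968 290.153 ] tip outer [532.208  265.1581]
0.25 0.168 tip inner [530.0748 276.3411] tip outer [530.6116 251.6285]
0.25 0.175 tip inner [531.3537 282.5206] tip outer [531.923  257.3075]
0.27 0.168 tip inner [530.1578 268.7944] tip outer [530.1581 243.8818]
0.27 0.175 tip inner [531.4447 274.823 ] tip outer [531.4648 249.4001]
top front (-0.055, 0.095) [521.8049 379.6759]
top front (-0.055, -0.095) [107.4911 288.2141]
top front (-0.055, 0.0425) [410.2268 355.6274]
```

View pics/w2.png

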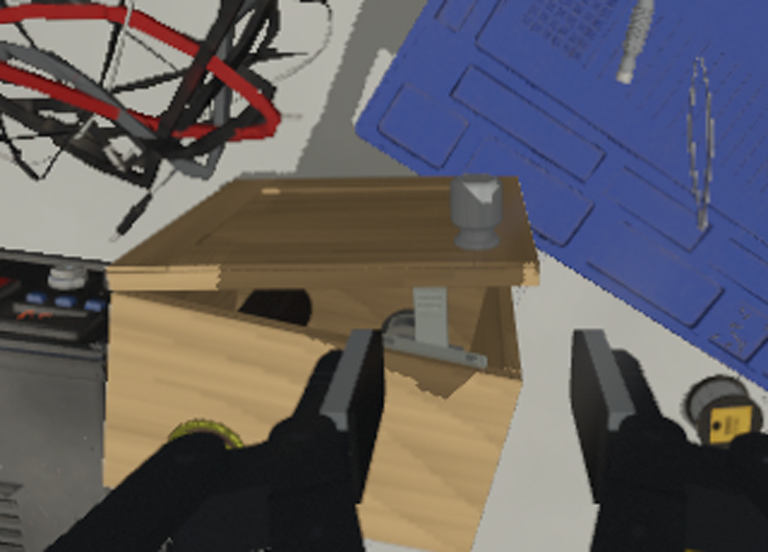

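```bash
python3 - <<'E'
from h import *
H=np.array([.5453,.152]); a=np.radians(119.2)+.243; u=np.array([np.cos(a),np.sin(a)]); n=np.array([u[1],-u[0]])
P=H+.138*u+.017*n; print(P, delta((*P,.20),36.2), delta((*P,.165),36.2))
C=cam('wrist'); print((proj(C,[*(H+.135*u),.15])-[60,100])*2.4, (proj(C,[*P,.18])-[60,100])*2.4)
E
```

```text
[0.46337612 0.26434535] (array([-49.4, -22.5,  68.3]), np.float64(6.9)) (array([-49.5, -22.5, 103.3]), np.float64(6.9))
[422.90286307 264.9211456 ] [425.46163262 325.57775167]
```

>>> step_arm(targets="-12 -5 10 2; -30 -12 20 4; -45 -18 30 6; -49 -20 45 6.9; -49 -20 60 6.9; -49 -20 68 6.9; -49 -20 68 6.9; -49 -20 68 6.9; -49 -20 68 6.9; -49 -20 68 6.9", gripper=1, squeeze=20)

```text
t: 10.0
tcp_pos: [0.4631, 0.2665, 0.2026]
tool_rot: [-0.311, 0.951, 0.0, 0.001]
force: [0.2, -0.6, -0.0]
finger_gap: 0.003
gripper_force: 0.0
```

```bash
python3 - <<'E'
from h import *
s=manip.sense(); im=manip.snapshot('wrist'); cv2.imwrite('pics/w3.png',cv2.resize(im[100:330,60:380,::-1],None,fx=2.4,fy=2.4,interpolation=2))
print(s['tcp_pos'],s['t'],s['finger_gap'],s['force'])
C=cam('wrist');print((proj(C,s['tcp_pos'])-[60,100])*2.4)
E
```

```text
[0.46309266 0.26654562 0.20256271] 10.0 0.0034920058390226862 [ 0.19465755 -0.59040467 -0.04236267]
[475.76983854 315.25012032]
```

View pics/w3.png

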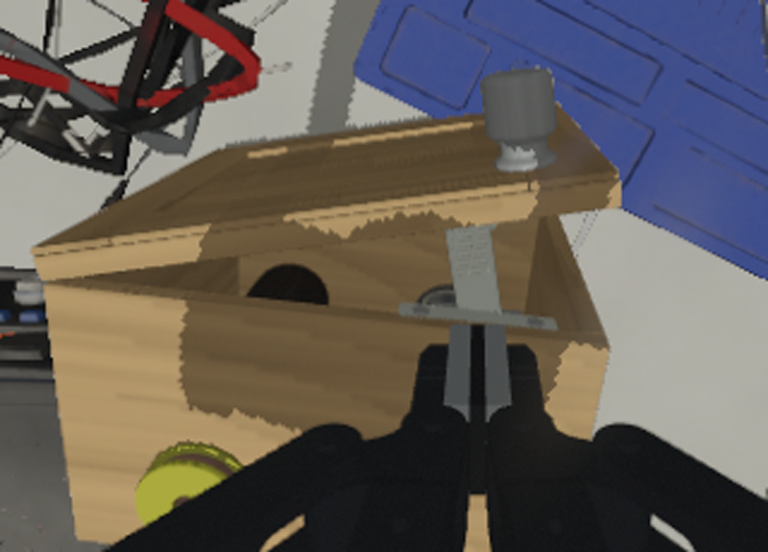

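```bash
python3 - <<'E'
from h import *
np.set_printoptions(precision=1,suppress=True)
C=cam('wrist');s=manip.sense();r=R.from_quat(s['tool_rot']).as_matrix()
g=lambda x,y,z:(r.T@(atz(C,(x/2.4+60,y/2.4+100),z)-s['tcp_pos'])*1000)
for n,p in dict(edgeL=(48,283,.18),edgeR=(608,347,.18),doorR=(621,207,.170),doorR2=(621,207,.176),doorL=(280,249,.17),hookbaseL=(446,230,.148),hookbaseR=(491,226,.148),hookendL=(458,308,.148),hookendR=(500,312,.148)).items(): print(n,g(*p))
E
```

```text
edgeL [  -0.3 -140.8   22.6]
edgeR [-23.2  44.2  22.6]
doorR [22.7 47.3 32.5]
doorR2 [24.5 45.9 26.5]
doorL [  8.  -65.4  32.6]
hookbaseL [  7.2 -10.9  54.5]
hookbaseR [ 8.7  5.5 54.5]
hookendL [-24.3  -6.8  54.6]
hookendR [-26.    9.2  54.6]
```

>>> step_arm(targets="-0.5 0 12 0; -0.5 0 24 0; -0.5 0 34 0; -0.5 0 38 0; -0.5 0 38 0")

```text
t: 10.55
tcp_pos: [0.4624, 0.2664, 0.1626]
tool_rot: [-0.311, 0.951, -0.0, -0.001]
force: [0.2, 0.2, 0.0]
finger_gap: -0.001
gripper_force: 0.0
```

>>> step_arm(targets="0 0 2 0; 0 0 4 0; 0 0 4 0")

```text
t: 10.85
tcp_pos: [0.4631, 0.2667, 0.1599]
tool_rot: [-0.311, 0.951, -0.0, 0.0]
force: [-0.3, -0.2, -0.3]
finger_gap: -0.001
gripper_force: 0.0
```

>>> step_arm(targets="0 0 2 0; 0 0 4 0; 0 0 4 0")

```text
t: 11.15
tcp_pos: [0.4629, 0.2666, 0.1556]
tool_rot: [-0.311, 0.951, -0.0, -0.0]
force: [-0.5, 0.2, 0.1]
finger_gap: -0.002
gripper_force: 0.0
```

>>> step_arm(targets="0 0 2 0; 0 0 4 0; 0 0 4 0")

```text
t: 11.45
tcp_pos: [0.4628, 0.2666, 0.1515]
tool_rot: [-0.311, 0.951, -0.0, -0.0]
force: [-0.2, -0.6, -0.7]
finger_gap: -0.0
gripper_force: 0.0
```

>>> step_arm(targets="0 0 1.5 0; 0 0 3 0; 0 0 3 0")

```text
t: 11.75
tcp_pos: [0.463, 0.2666, 0.1486]
tool_rot: [-0.311, 0.951, -0.0, -0.0]
force: [0.1, 0.9, 0.8]
finger_gap: -0.003
gripper_force: 0.0
```

>>> step_arm(targets="0 0 1.5 0; 0 0 3 0; 0 0 3 0")

```text
t: 12.05
tcp_pos: [0.4629, 0.2666, 0.1456]
tool_rot: [-0.311, 0.951, -0.0, -0.0]
force: [-1.0, 0.8, 1.2]
finger_gap: -0.001
gripper_force: 0.0
```

>>> step_arm(targets="0 0 1 0; 0 0 2 0; 0 0 2 0")

```text
t: 12.35
tcp_pos: [0.463, 0.2666, 0.1437]
tool_rot: [-0.311, 0.951, 0.0, -0.0]
force: [-1.0, -0.5, 0.3]
finger_gap: 0.001
gripper_force: 0.0
```

>>> step_arm(targets="0 0 1 0; 0 0 2 0; 0 0 2 0")

```text
t: 12.65
tcp_pos: [0.463, 0.2666, 0.1417]
tool_rot: [-0.311, 0.951, 0.0, -0.0]
force: [0.0, 0.3, -0.1]
finger_gap: 0.001
gripper_force: 0.0
```

>>> step_arm(targets="0 0 1 0; 0 0 2 0; 0 0 2 0")

```text
t: 12.95
tcp_pos: [0.463, 0.2666, 0.1397]
tool_rot: [-0.311, 0.951, -0.0, -0.0]
force: [-0.2, -0.3, -1.2]
finger_gap: -0.005
gripper_force: 0.0
```

```bash
python3 - <<'E'
from h import *
s=manip.sense(); im=manip.snapshot('wrist'); cv2.imwrite('pics/w4.png',cv2.resize(im[80:310,120:390,::-1],None,fx=2.5,fy=2.5,interpolation=2))
C=cam('wrist');print(s['tcp_pos'],s['force'],(proj(C,s['tcp_pos'])-[120,80])*2.5)
E
```

```text
[0.46300945 0.26662474 0.13966103] [-0.22528927 -0.32333237 -1.21004123] [345.63301648 377.93748535]
```

View pics/w4.png

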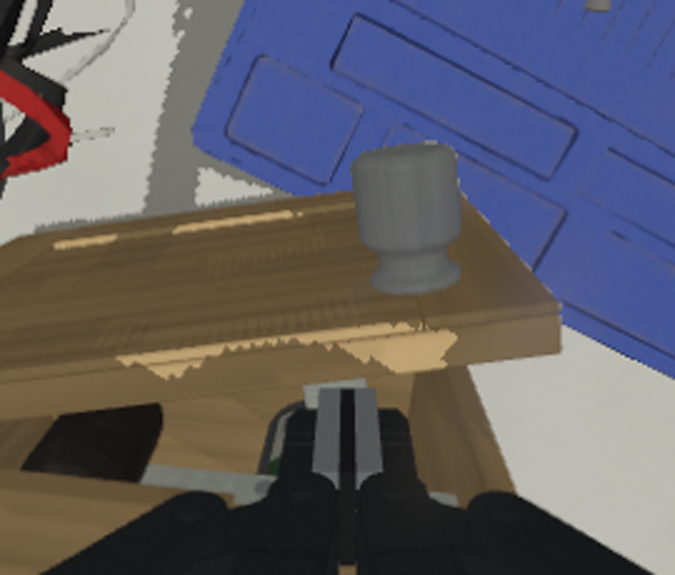

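>>> step_arm(targets="0 0 0.5 0; 0 0 1 0; 0 0 1 0")

```text
t: 13.3
tcp_pos: [0.463, 0.2667, 0.1388]
tool_rot: [-0.311, 0.951, 0.0, -0.0]
force: [-0.0, -0.4, 0.9]
finger_gap: -0.001
gripper_force: 0.0
```

>>> step_arm(targets="0 0 0.5 0; 0 0 1 0; 0 0 1 0")

```text
t: 13.6
tcp_pos: [0.463, 0.2667, 0.1377]
tool_rot: [-0.311, 0.951, 0.0, -0.0]
force: [0.4, -0.6, 0.7]
finger_gap: 0.001
gripper_force: 0.0
```

>>> step_arm(targets="0 0 0.5 0; 0 0 1 0; 0 0 1 0")

```text
t: 13.9
tcp_pos: [0.463, 0.2667, 0.1367]
tool_rot: [-0.311, 0.951, 0.0, -0.0]
force: [-0.2, -0.3, -0.4]
finger_gap: 0.004
gripper_force: 0.0
```

>>> step_arm(targets="0 0 0.5 0; 0 0 1 0; 0 0 1.5 0; 0 0 1.5 0")

```text
t: 14.3
tcp_pos: [0.4631, 0.2667, 0.1352]
tool_rot: [-0.311, 0.951, -0.0, -0.0]
force: [0.4, -0.5, -0.4]
finger_gap: 0.004
gripper_force: 0.0
```

```bash
python3 - <<'E'
from h import *
s=manip.sense(); im=manip.snapshot('wrist'); cv2.imwrite('pics/w5.png',cv2.resize(im[210:290,200:320,::-1],None,fx=6,fy=6,interpolation=2))
T=cam('top');t=manip.snapshot('top');cv2.imwrite('pics/t5.png',t[...,::-1])
print(s['tcp_pos'],s['force'])
E
```

```text
[0.4630567  0.26665864 0.13523083] [ 0.43443638 -0.54437454 -0.36338975]
```

View pics/w5.png

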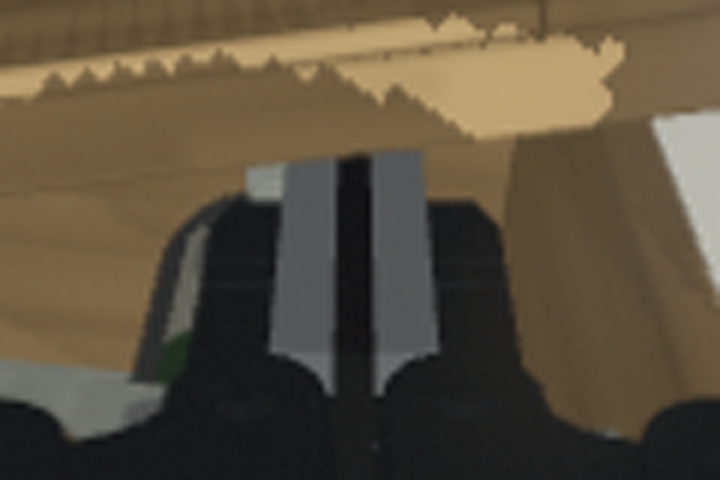

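>>> step_arm(targets="0 -1 0.7 0; 0 -2 1.4 0; 0 -3 2 0; 0 -3 2 0")

```text
t: 14.8
tcp_pos: [0.465, 0.2644, 0.1335]
tool_rot: [-0.311, 0.951, 0.0, 0.0]
force: [-1.6, 1.4, 2.9]
finger_gap: -0.001
gripper_force: 1.4
```

>>> step_arm(targets="0 0 0.7 0; 0 0 1.4 0; 0 0 2 0; 0 0 2 0")

```text
t: 15.2
tcp_pos: [0.465, 0.2644, 0.1314]
tool_rot: [-0.311, 0.951, 0.0, 0.0]
force: [-1.2, 0.6, 4.7]
finger_gap: -0.003
gripper_force: 2.1
```

>>> step_arm(targets="0 0 1 0; 0 0 2 0; 0 0 3 0; 0 0 3 0")

```text
t: 15.6
tcp_pos: [0.465, 0.2643, 0.1285]
tool_rot: [-0.311, 0.951, 0.0, 0.0]
force: [-0.3, 1.8, 7.3]
finger_gap: 0.002
gripper_force: 3.2
```

>>> step_arm(targets="0 0 1 0; 0 0 1.5 0; 0 0 1.5 0; 0 0 1.5 0")

```text
t: 16.0
tcp_pos: [0.4651, 0.2644, 0.1273]
tool_rot: [-0.311, 0.951, 0.0, 0.0]
force: [-2.1, 1.0, 7.3]
finger_gap: -0.001
gripper_force: 3.7
```

>>> step_arm(targets="0 0 0.8 0; 0 0 1.7 0; 0 0 1.7 0; 0 0 1.7 0")

```text
t: 16.4
tcp_pos: [0.4652, 0.2644, 0.1258]
tool_rot: [-0.311, 0.951, 0.0, 0.001]
force: [-1.4, 1.8, 8.6]
finger_gap: -0.002
gripper_force: 4.3
```

```bash
python3 - <<'E'
from h import *
for _ in range(3):
    manip.snapshot('wrist'); s=manip.sense(); print(s['force'],s['tcp_pos'])
E
```

```text
[-1.41197994  1.6985      8.59639912] [0.46523415 0.26443609 0.12579961]
[-2.00558156  1.2519502   9.52068852] [0.46522501 0.26445466 0.12578497]
[-2.61610348  1.07212543  7.78781333] [0.46523737 0.26445406 0.12583367]
```

>>> step_arm(targets="0 0 0.4 0; 0 0 0.8 0; 1.5 0 0.8 -0.6; 3 0 0.8 -1.2; 4.5 -0.1 0.8 -1.9; 5.5 -0.1 0.8 -2.3; 5.5 -0.1 0.8 -2.3")

```text
t: 17.25
tcp_pos: [0.4612, 0.2614, 0.1252]
tool_rot: [-0.33, 0.944, 0.0, 0.001]
force: [-1.6, 2.7, 8.5]
finger_gap: 0.001
gripper_force: 4.4
```

>>> step_arm(targets="1 0 0 -0.4; 2 0 0 -0.8; 3 0 0 -1.2; 3 0 0 -1.2")

```text
t: 17.65
tcp_pos: [0.4589, 0.2596, 0.1252]
tool_rot: [-0.339, 0.941, 0.0, 0.001]
force: [-1.3, 2.4, 8.9]
finger_gap: 0.004
gripper_force: 4.4
```

>>> step_arm(targets="1 0 0 -0.4; 2 0 0 -0.8; 3 0 0 -1.2; 3 0 0 -1.2")

```text
t: 18.05
tcp_pos: [0.4566, 0.2577, 0.1252]
tool_rot: [-0.349, 0.937, 0.0, 0.001]
force: [-1.1, 2.2, 9.2]
finger_gap: -0.002
gripper_force: 4.4
```

>>> step_arm(targets="1 0 0 -0.4; 2 0 0 -0.8; 3 0 0 -1.2; 3 0 0 -1.2")

```text
t: 18.45
tcp_pos: [0.4543, 0.2557, 0.1252]
tool_rot: [-0.359, 0.933, 0.0, 0.001]
force: [-2.1, 2.2, 9.0]
finger_gap: 0.0
gripper_force: 4.4
```

```bash
python3 - <<'E'
from h import *
im=manip.snapshot('wrist'); cv2.imwrite('pics/w6.png',cv2.resize(im[100:330,60:380,::-1],None,fx=2.4,fy=2.4,interpolation=2))
E
```

```text
(no output)
```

View pics/w6.png

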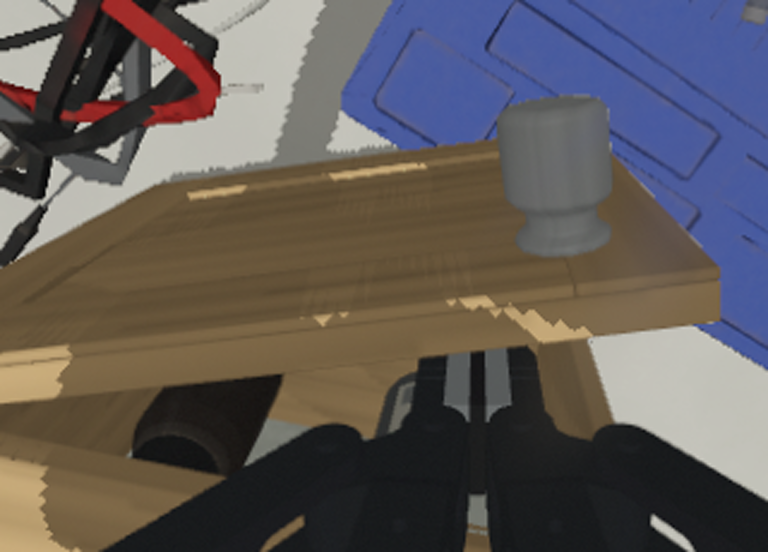

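>>> step_arm(targets="1.5 0 0 -0.6; 3 0 0 -1.2; 4.5 -0.1 0 -1.8; 6 -0.1 0 -2.4; 7 -0.2 0 -2.9; 7 -0.2 0 -2.9")

```text
t: 19.1
tcp_pos: [0.449, 0.2508, 0.1251]
tool_rot: [-0.383, 0.924, 0.0, 0.001]
force: [-0.7, 2.3, 8.9]
finger_gap: -0.0
gripper_force: 4.4
```

>>> step_arm(targets="1.5 0 0 -0.6; 3 0 0 -1.2; 4.5 -0.1 0 -1.8; 6 -0.1 0 -2.4; 8 -0.2 0 -3.3; 10 -0.3 0 -4.1; 12.4 -0.6 0 -5.2; 14.4 -0.8 0 -6; 14.4 -0.8 0 -6")

```text
t: 20.0
tcp_pos: [0.439, 0.2398, 0.125]
tool_rot: [-0.431, 0.903, 0.0, 0.0]
force: [-2.6, 2.5, 7.9]
finger_gap: -0.001
gripper_force: 4.5
```

```bash
python3 - <<'E'
from h import *
np.set_printoptions(precision=4,suppress=True)
s=manip.sense(); print(s['tcp_pos'],s['force'])
im=manip.snapshot('wrist'); cv2.imwrite('pics/w7.png',cv2.resize(im[60:330,40:400,::-1],None,fx=2.1,fy=2.1,interpolation=2))
C=cam('wrist'); H=np.array([.5453,.152])
d=s['tcp_pos'][:2]-H; print('finger r',np.linalg.norm(d),'angle',np.arctan2(d[1],d[0])-np.radians(119.2))
for th in (.35,.4,.45,.5):
    a=np.radians(119.2)+th; u=np.array([np.cos(a),np.sin(a)]); n=np.array([u[1],-u[0]])
    print(th,(proj(C,[*(H+.187*u),.165])-[40,60])*2.1,(proj(C,[*(H+.187*u-.012*n),.165])-[40,60])*2.1)
E
```

```text
[0.439  0.2398 0.125 ] [-2.6268  2.5318  7.9315]
finger r 0.137833935026555 angle 0.37082044336361353
0.35 [642.9163 441.9047] [649.5612 402.5019]
0.4 [647.1823 411.3958] [651.6801 370.1762]
0.45 [649.7618 379.5206] [651.9465 336.4965]
0.5 [650.5279 346.2915] [650.2276 301.4917]
```

View pics/w7.png

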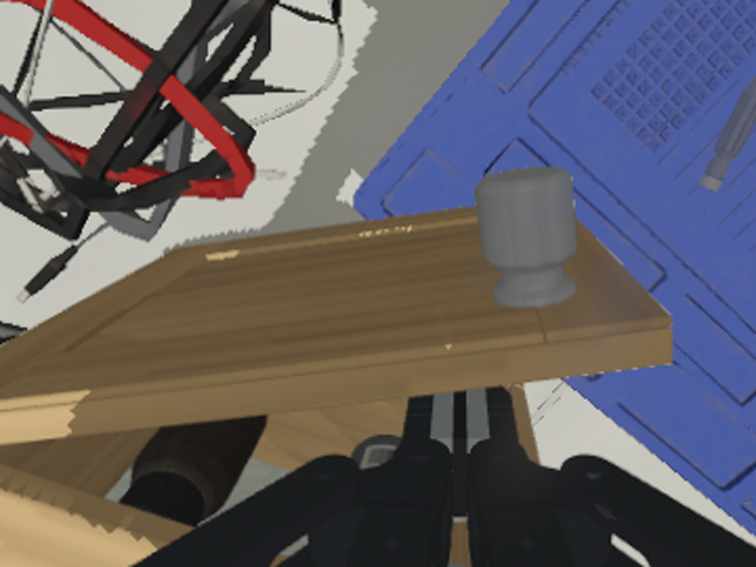

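```bash
python3 - <<'E'
from h import *
s=manip.sense(); print(np.round(s['q'],2))
r=R.from_quat(s['tool_rot']).as_matrix(); H=np.array([.5453,.152,0]); d=s['tcp_pos']-H; d[2]=0
t=r.T@d*1000; print(np.round(t,1))
for f in np.arange(.1,1.16,.1):
    Q=R.from_euler('z',-f).as_matrix(); w=Q@t-t; print(round(f,2),'%.0f %.0f -12 %.1f'%(w[0],w[1],-np.degrees(f)), r@(Q@t)/1000+H)
E
```

```text
[ 0.28  0.49  1.82  0.    0.83 -2.19]
[ -1.3 137.8  -0. ]
0.1 14 -1 -12 -5.7 [ 4.30796886e-01  2.28705013e-01 -1.11939315e-05]
0.2 27 -2 -12 -11.5 [ 4.23711205e-01  2.16890574e-01 -2.18837499e-05]
0.3 41 -6 -12 -17.2 [ 4.17840398e-01  2.04427769e-01 -3.19626461e-05]
0.4 54 -10 -12 -22.9 [ 4.13243125e-01  1.91441124e-01 -4.13299150e-05]
0.5 66 -16 -12 -28.6 [ 4.09965321e-01  1.78060395e-01 -4.98919621e-05]
0.6 78 -23 -12 -34.4 [ 4.08039735e-01  1.64419280e-01 -5.75632382e-05]
0.7 89 -32 -12 -40.1 [ 4.07485608e-01  1.50654075e-01 -6.42670945e-05]
0.8 99 -41 -12 -45.8 [ 4.08308477e-01  1.36902317e-01 -6.99365481e-05]
0.9 108 -51 -12 -51.6 [ 4.10500120e-01  1.23301411e-01 -7.45149519e-05]
1.0 117 -62 -12 -57.3 [ 4.14038638e-01  1.09987252e-01 -7.79565599e-05]
1.1 124 -74 -12 -63.0 [ 4.18888676e-01  9.70928692e-02 -8.02269847e-05]
```

>>> step_arm(targets="0 0 -3 0; 0 0 -6 0; 0 0 -9 0; 0 0 -12 0; 0 0 -12 0")

```text
t: 20.55
tcp_pos: [0.439, 0.2392, 0.1362]
tool_rot: [-0.431, 0.903, -0.0, -0.0]
force: [0.0, -0.1, 0.9]
finger_gap: 0.005
gripper_force: 0.0
```

>>> step_arm(targets="3 0 -4 -1; 10 0 -6 -2; 18 -1 -6 -3; 27 -2 -6 -4; 36 -4 -6 -5; 45 -7 -6 -6; 54 -10 -6 -7; 62 -14 -6 -8; 70 -18 -6 -8; 78 -23 -6 -8; 78 -23 -6 -8")

```text
t: 21.65
tcp_pos: [0.4069, 0.1633, 0.1422]
tool_rot: [-0.492, 0.871, 0.0, -0.001]
force: [0.0, 0.6, 0.9]
finger_gap: -0.001
gripper_force: 0.0
```

```bash
python3 - <<'E'
from h import *
s=manip.sense(); print(np.round(s['q'],2)); r=R.from_quat(s['tool_rot']).as_matrix()
for P in [(.407,.15),(.4083,.137),(.4105,.1233),(.414,.11),(.4163,.1035)]: print(np.round(r.T@(np.array([*P,s['tcp_pos'][2]])-s['tcp_pos'])*1000))
E
```

```text
[ 0.13  0.39  1.95 -0.    0.8  -2.47]
[11. -7.  0.]
[ 22. -15.   0.]
[ 32. -24.   0.]
[ 42. -34.   0.]
[ 46. -39.   0.]
```

>>> step_arm(targets="5 -3 0 0; 11 -7 0 0; 16 -11 0 0; 22 -15 0 0; 27 -19 0 0; 32 -24 0 0; 36 -28 0 0; 39 -31 0 0; 41 -33 0 0; 41 -33 0 0")

```text
t: 22.65
tcp_pos: [0.4148, 0.1119, 0.1423]
tool_rot: [-0.492, 0.87, -0.0, -0.0]
force: [-0.1, -0.1, -0.7]
finger_gap: 0.001
gripper_force: 0.0
```

```bash
python3 - <<'E'
from h import *
s=manip.sense(); print(s['tcp_pos'],np.round(s['q'],2))
ims=[manip.snapshot(n)[...,::-1] for n in ('top','wrist')]
cv2.imwrite('pics/c8.png',np.hstack([cv2.resize(i,(400,300)) for i in ims]))
T=cam('top'); H=np.array([.5453,.152]); 
for th in (1.2,1.3,1.4,1.5,1.6):
    a=np.radians(119.2)+th; u=np.array([np.cos(a),np.sin(a)]); n=np.array([u[1],-u[0]])
    print(th,[np.round(proj(T,[*(H+.187*u-k*n),.165])*.78125) for k in (0,.012)])
E
```

```text
[0.41483533 0.11193015 0.1422677 ] [ 0.    0.38  1.98 -0.    0.78 -2.6 ]
1.2 [array([239., 242.]), array([246., 244.])]
1.3 [array([249., 245.]), array([256., 247.])]
1.4 [array([260., 247.]), array([266., 248.])]
1.5 [array([270., 248.]), array([277., 249.])]
1.6 [array([281., 249.]), array([288., 249.])]
```

View pics/c8.png

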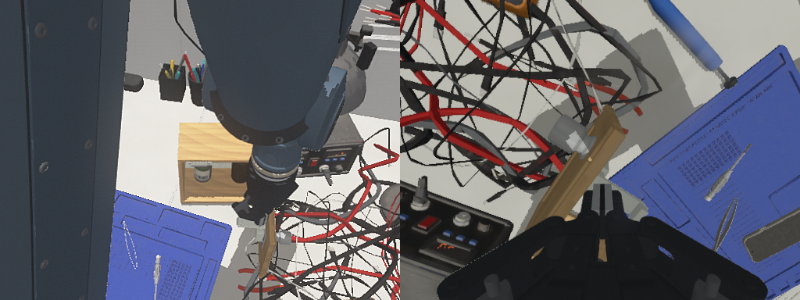

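```bash
python3 - <<'E'
from h import *
C=cam('wrist'); H=np.array([.5453,.152])
for th in (1.3,1.4,1.5,1.6):
    a=np.radians(119.2)+th; u=np.array([np.cos(a),np.sin(a)]); n=np.array([u[1],-u[0]])
    print(th,[np.round(proj(C,[*(H+l*u-k*n),.165])*.78125+[400,0]) for l in (.187,.12) for k in (0,.012)])
im=cv2.imread('pics/c8.png')[60:260,510:660]; cv2.imwrite('pics/c9.png',cv2.resize(im,None,fx=4,fy=3*4/4,interpolation=2))
i2=cv2.resize(manip.snapshot('wrist')[80:320,140:340,::-1],None,fx=2.5,fy=2.5,interpolation=2); cv2.imwrite('pics/c9.png',i2)
for th in (1.3,1.4,1.5,1.6):
    a=np.radians(119.2)+th; u=np.array([np.cos(a),np.sin(a)]); n=np.array([u[1],-u[0]])
    print(th,[np.round((proj(C,[*(H+l*u-k*n),.165])-[140,80])*2.5) for l in (.187,.12) for k in (0,.012)])
E
```

```text
1.3 [array([658., 158.]), array([647., 146.]), array([594., 212.]), array([583., 203.])]
1.4 [array([640., 141.]), array([628., 130.]), array([583., 203.]), array([571., 195.])]
1.5 [array([620., 126.]), array([606., 116.]), array([570., 196.]), array([557., 188.])]
1.6 [array([597., 112.]), array([581., 103.]), array([557., 189.]), array([543., 182.])]
1.3 [array([476., 304.]), array([442., 269.]), array([271., 479.]), array([237., 450.])]
1.4 [array([419., 251.]), array([379., 218.]), array([235., 451.]), array([197., 424.])]
1.5 [array([354., 202.]), array([308., 171.]), array([195., 426.]), array([153., 402.])]
1.6 [array([280., 157.]), array([229., 130.]), array([152., 403.]), array([106., 382.])]
```

View pics/c9.png

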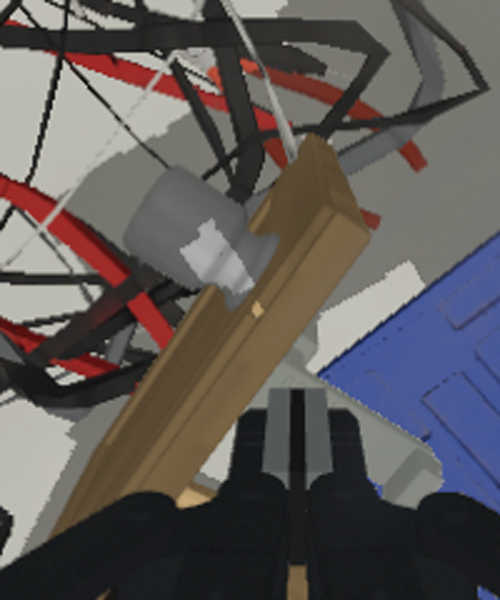

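>>> step_arm(targets="2 -3 0 0; 4 -5 0 0; 6 -8 0 0; 8 -11 0 0; 8 -11 0 0")

```text
t: 23.3
tcp_pos: [0.4206, 0.0993, 0.1424]
tool_rot: [-0.492, 0.87, -0.0, 0.0]
force: [0.6, -0.0, -0.2]
finger_gap: -0.003
gripper_force: 0.0
```

```bash
python3 - <<'E'
from h import *
s=manip.sense(); print(s['tcp_pos'],s['force'])
w=manip.snapshot('wrist'); C=cam('wrist'); o=[];
m=manip.masks_of('wrist','door')
for r in m[:2]:
    p=np.argwhere(r['pixels']); print(r['p'],len(p),'rightmost',p[p[:,1].argmax()][::-1])
H=np.array([.5453,.152])
for th in (1.4,1.5,1.6):
    a=np.radians(119.2)+th; u=np.array([np.cos(a),np.sin(a)]); print(th,proj(C,[*(H+.187*u),.165]))
E
```

```text
[0.42061935 0.09929327 0.14235294] [ 0.64410869 -0.00666518 -0.16929271]
0.67 8725 rightmost [320 260]
1.4 [326.87523649 194.01671921]
1.5 [301.67070333 174.94946984]
1.6 [273.12417834 157.75292584]
```

>>> step_arm(targets="-2 3 0 0; -4 6 -5 0; -4 6 -30 0; -4 6 -60 0; -4 6 -90 0; -4 6 -110 0; -4 6 -120 0; -4 6 -120 0")

```text
t: 24.2
tcp_pos: [0.4177, 0.1066, 0.2636]
tool_rot: [-0.493, 0.87, -0.001, 0.001]
force: [0.2, 0.0, -0.5]
finger_gap: 0.001
gripper_force: 0.0
```

```bash
python3 - <<'E'
from h import *
s=manip.sense(); print(s['tcp_pos'],s['force'],s['t'])
for n in ('scene','top','wrist'):
    manip.snapshot(n); C=cam(n)
    for q,z in (('braid_reel',.18),('bottle_dark',.012),('bottle_grey',.012),('hook_shut',.17)):
        for r in manip.mark_of(n,q)[:1]: print(n,q,round(r['p'],2),np.round(r['position']),np.round(atz(C,r['position'],z),3))
C=cam('wrist'); w=manip.snapshot('wrist'); cv2.imwrite('pics/w9.png',w[...,::-1])
H=np.array([.5453,.152])
g=cv2.cvtColor(w,cv2.COLOR_RGB2HSV)
for th in (1.4,1.5,1.6):
    a=np.radians(119.2)+th; u=np.array([np.cos(a),np.sin(a)]); print(th,proj(C,[*(H+.187*u),.165]))
for r in manip.masks_of('wrist','door')[:1]:
    p=np.argwhere(r['pixels'])[:,::-1]; h=cv2.convexHull(p.astype(np.int32)); print(r['p'],cv2.approxPolyDP(h,4,True).reshape(-1,2).tolist())
E
```

```text
[0.41766989 0.10662528 0.26355534] [ 0.18052507  0.00548482 -0.51869191] 24.2
scene braid_reel 0.71 [227. 146.] [0.59  0.234 0.18 ]
scene hook_shut 0.8 [277. 164.] [0.478 0.266 0.17 ]
top braid_reel 0.92 [307. 175.] [0.58 0.23 0.18]
top bottle_dark 0.59 [308. 227.] [0.598 0.222 0.012]
top bottle_grey 0.66 [259. 225.] [0.554 0.308 0.012]
top hook_shut 0.9 [258. 208.] [0.48  0.272 0.17 ]
wrist bottle_dark 0.98 [211. 269.] [0.596 0.235 0.012]
1.4 [291.27817397 151.58614506]
1.5 [276.44959959 140.20556469]
1.6 [260.1306891  130.17624284]
0.83 [[258, 124], [288, 198], [177, 282], [217, 129]]
```

```bash
python3 -c "
from station import manip
print(manip.sign_off())"
```

```text
the job is handed in; nothing more can be done
None
```

The door was drawn onto the catch and left ajar; the hook was then pressed down about 9 mm (readings up to about 9.5 N) and the door drawn past it and swung to an estimated 88°, with both bottles and the reel still found in place, and the job was handed in at about 25 s.

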